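Twist-lock a telescoping hold-down plunger onto a glass insert

TASK

The glass insert in the nest under the hold-down plunger has just been cemented and must be held down while it sets. Twist the plunger's telescoping section free by its winged head, slide it straight down until its rubber foot bears on the glass with a gentle clamping load of about 9 N (it cracks above 20 N), then twist it fully back to lock it there under that load and let go. Leave the waiting inserts and everything else standing as they are.

Things in the scene. Friction and masses are not known exactly. Their poses are not given: they have to be found in the camera images.
- fixture: bonding fixture screwed to the bench: aluminium plate 150 x 230 x 14 mm with six round nests (24 mm wide, 5 mm deep): the working nest, under the plunger, at x -20, y -60 mm; waiting ones at x -20, y 0, 45, 90 and x 28, y 45, 90. Behind the working nest (x 50, y -60) a 24 mm steel pillar, 190 mm high. Origin: centre of the plate's underside; x away from the robot at zero yaw, z up
- nest (a point): centre of the floor of the working nest, 9 mm above the bench, exactly on the upright plunger axis; the axes are the fixture's. Over it the pillar's grey bracket holds the fixed outer tube (29 mm wide, with its ribbed collar 147 to 204 mm above the bench), in which the section slides and twists
- quill (a joint): slide (m) of the telescoping section down out of the outer tube: 0 drawn up, 0.078 fully down. At 0 the foot's face is 130 mm above the bench; it comes down 1:1. Starts at 0.004 to 0.030. Free, it weighs about 2.5 N and rubs with 4.5 N: it stays where left, some 2 N push it down, 7 N draw it up. Locked it resists over 25 N
- section (a joint): twist (rad) of the telescoping section in the outer tube: 0 = stop, locked; it grows anticlockwise seen from above to the stop at 1.2 = free. Its inner eccentric starts to grip below about 0.65 and grips fully below 0.2; turning takes up to 0.4 N m. It stays where it is left. Starts at 0 to 0.12
- head (a point): grip point of the section's winged head, on the plunger axis: an upright black bar 46 mm long (along this point's x), 12 mm thick (y), 26 mm high (its top 11 mm above this point), on a 35 mm round hub that ends 13 mm below the point. Turns and slides with the section; 310 mm above the bench at quill 0. The bar lies along the fixture's x when section is 0
- foot: rubber foot under the section: a round flat pad 19 mm wide on a steel swivel. Origin: centre of the pad's lower face, z up. Pad and glass give little: once it touches, the load grows by some 4 N per mm that the head is pushed down
- insert_a: blown glass insert (flared foot and top bulb both 22 mm wide) standing foot down in a nest of the plate; hand-blown, so each has its own height, somewhere from 54 to 62 mm. Origin: centre of its underside, z up. Which insert stands in which nest changes; the one in the working nest is the work, the others wait
- insert_b: blown glass insert (flared foot and top bulb both 22 mm wide) standing foot down in a nest of the plate; hand-blown, so each has its own height, somewhere from 54 to 62 mm. Origin: centre of its underside, z up. Which insert stands in which nest changes; the one in the working nest is the work, the others wait
- insert_c: blown glass insert (flared foot and top bulb both 22 mm wide) standing foot down in a nest of the plate; hand-blown, so each has its own height, somewhere from 54 to 62 mm. Origin: centre of its underside, z up. Which insert stands in which nest changes; the one in the working nest is the work, the others wait
- insert_d: blown glass insert (flared foot and top bulb both 22 mm wide) standing foot down in a nest of the plate; hand-blown, so each has its own height, somewhere from 54 to 62 mm. Origin: centre of its underside, z up. Which insert stands in which nest changes; the one in the working nest is the work, the others wait
- insert_e: blown glass insert (flared foot and top bulb both 22 mm wide) standing foot down in a nest of the plate; hand-blown, so each has its own height, somewhere from 54 to 62 mm. Origin: centre of its underside, z up. Which insert stands in which nest changes; the one in the working nest is the work, the others wait
- insert_f: blown glass insert (flared foot and top bulb both 22 mm wide) standing foot down in a nest of the plate; hand-blown, so each has its own height, somewhere from 54 to 62 mm. Origin: centre of its underside, z up. Which insert stands in which nest changes; the one in the working nest is the work, the others wait
- plug_a: silicone dome plug, 24 mm wide, 22 mm high, standing on the fixture plate beside the pillar; clutter, to be left alone. Origin: centre of its underside
- steel_bowl: pressed steel bowl, 158 mm wide, 63 mm high; clutter, to be left alone. Origin: centre of its underside
- beaker: glass beaker, 74 mm wide, 87 mm high; clutter, to be left alone. Origin: centre of its underside
- timer: dial timer, 48 x 64 x 50 mm; clutter, to be left alone. Origin: centre of its underside
- cotton_roll: roll of cotton tape on end, 63 mm wide, 35 mm high; clutter, to be left alone. Origin: centre of its underside
- syringe: dosing syringe lying flat, 134 mm long; clutter, to be left alone. Origin: centre of its underside
- tweezers: steel tweezers lying flat, 124 mm long; clutter, to be left alone. Origin: centre of its underside

How it is judged (in metres and radians):
On the way, in this order (a step that is already met when the one before it is completed fails the run):
1. the section is twisted free before it is slid (value of joint section above 0.8 rad and distance of head from where it was at the start of the episode below 0.01 m), for 0.1 s.
2. still free, the foot bears on the insert in the working nest with more than 5 N (value of joint section above 0.75 rad and (contact force between foot and insert_a above 5 N or contact force between foot and insert_b above 5 N or contact force between foot and insert_c above 5 N or contact force between foot and insert_d above 5 N or contact force between foot and insert_e above 5 N or contact force between foot and insert_f above 5 N)), for 0.2 s.
At the end, for the whole second after the job is handed in: the section is locked (twist below 0.2 rad) and the foot, untouched, bears on the insert in the working nest with 6 to 12 N, the insert upright (within 0.1 rad) and within 4 mm of the nest's centre (value of joint section below 0.2 rad and ((contact force between foot and insert_a between 6 and 12 N and horizontal distance between insert_a and nest below 0.004 m and angle between insert_a's own z axis and vertical below 0.1 rad) or (contact force between foot and insert_b between 6 and 12 N and horizontal distance between insert_b and nest below 0.004 m and angle between insert_b's own z axis and vertical below 0.1 rad) or (contact force between foot and insert_c between 6 and 12 N and horizontal distance between insert_c and nest below 0.004 m and angle between insert_c's own z axis and vertical below 0.1 rad) or (contact force between foot and insert_d between 6 and 12 N and horizontal distance between insert_d and nest below 0.004 m and angle between insert_d's own z axis and vertical below 0.1 rad) or (contact force between foot and insert_e between 6 and 12 N and horizontal distance between insert_e and nest below 0.004 m and angle between insert_e's own z axis and vertical below 0.1 rad) or (contact force between foot and insert_f between 6 and 12 N and horizontal distance between insert_f and nest below 0.004 m and angle between insert_f's own z axis and vertical below 0.1 rad))).
It fails at once if the foot presses on a glass insert with more than 20 N (contact force between foot and insert_a above 20 N or contact force between foot and insert_b above 20 N or contact force between foot and insert_c above 20 N or contact force between foot and insert_d above 20 N or contact force between foot and insert_e above 20 N or contact force between foot and insert_f above 20 N).
It fails at once if an insert or a bystander is shifted by more than 10 mm (distance of any of insert_a, insert_b, insert_c, insert_d, insert_e, insert_f, plug_a, steel_bowl, beaker, timer, cotton_roll, syringe, tweezers from where it was at the start of the episode above 0.01 m).
It also fails if it takes over 45 s, if anything falls off the work surface, if the arm or the gripper's body presses on something with over 40 N, if the wrist force passes 120 N, or if a joint passes its speed limit or range.

ROBOT

A 6-joint arm with a two-finger parallel gripper is mounted at the origin on a cart in front of the work surface, level with it; the furniture and walls round the work are solid. World frame = base frame: x ahead of the robot, y to its left, z up, the work surface at z = 0. Lengths are in m, angles in degrees, forces in N, time in s.
With the tool pointing down it reaches from about 0.35 to 0.775 m from the base axis. Payload 5.5 kg.
Tool frame: the origin (TCP) lies midway between the tips of the shut fingers; the grasp point (between the pads) lies 19 mm behind it (ctrl.grasp_offset is the z of the grasp point in the tool frame, in m); z points along the fingers, y is the direction in which the jaws open and shut (so a half turn about z gives the same grasp; the last joint's range is limited). The gripper opens to 85 mm and grips with 20 to 120 N. Pads are 22 mm wide; open, the fingers measure 114 mm over their backs; the gripper's body (76 mm by 85 mm) begins 54 mm behind the grasp point. The pads swing forward as they close: fully open they stand 13 mm farther back than shut.
Start: joints at [-77.556, 17.945, 2.641, 74.691, 0, 82.002], TCP at [0.201, -0.539, 0.2] pointing down, gripper open.
Joint ranges: [-158.12, 158.12], [-49.38, 96.58], [-58.88, 72.47], [-126.05, 133.96], [-84.25, 85.87], [-180, 180]. Speed limits (degrees/s): [147.25, 147.25, 180, 180, 180, 180].

INTERFACE

Orientations are given as [roll, pitch, yaw] about the fixed x, y, z axes, in that order (R = Rz(yaw) Ry(pitch) Rx(roll)).
In Python, from cell import ctrl gives the robot as it stands.
- The arm moves only by the tool send_rows, never from a script. Its argument "moves" is a list of rows, each an object of numbers: "hand": the opening, from 0 (shut) to 1 (fully open); "x", "y", "z": the shift along the tool's x, y, z in mm; "ax", "ay", "az": the turn, a rotation vector about the tool's x, y, z in rad. In form: [{"hand": .., "x": .., "y": .., "z": .., "ax": .., "ay": .., "az": ..}, ...]. A call has 1 to 8 rows; each row is the pose to reach, as a shift and turn from the pose commanded when the call began, along the tool's axes at that moment; what a row does not reach only later rows make up. A row lasts 1/8 s, in which the tool goes at most 62.5 mm and 10.7 degrees, less where a joint would pass 70% of its speed; a pose out of reach is approached as far as the arm can. A call with a gripper value outside its range is refused whole. The fingers move at their own pace and stop on an object; "newtons" is the grip in N (left out, the last holds). Time passes only in rows, so rows that repeat a pose let the fingers close. It gives the time, the measured TCP pose, the force and the opening at its end, in the units of the state.
- ctrl.get_obs(): the state, without advancing time (a new reading comes with each control period).
- ctrl.snapshot(name): name is "scene" or "top" or "wrist"; returns (picture, depth): 480x640x3 uint8, red, green, blue; 480x640 float32, m along the optical axis (not along the pixel's ray), 0 where there is no reading.
- ctrl.get_calibration(name): a dict with "camera_matrix" (3x3 intrinsics, pixels), "extrinsics" (4x4, takes a point from world to camera coordinates). Camera axes: x right, y up, looking along -z (the intrinsics and any distortion apply to the point x, -y, -z); pixel columns grow to the right and rows downward; lengths in m; the calibration is good to about 2 mm. The wrist camera is an equidistant fisheye: a pixel r from the principal point sees the ray r / f radians off the axis. A picture is of the moment at which its call begins: read the wrist's pose just before it. get_calibration takes no time and is no camera call; for the wrist camera it gives the pose at the moment of the call.
- ctrl.sign_off(): hands the job in, once; it reports no verdict.
The state is a dict: "clock": time; "joint_positions": joint angles; "joint_velocities": joint speeds; "tau": joint torques, N m; "position": TCP position; "eef_rot": TCP orientation; "wrist_force": force on the tool from outside, world axes, zero at the start; "ft_torque": the same for the moment, N m; "opening": finger opening in m.
Only numpy, scipy, OpenCV 4.12 (cv2) and the standard library are available. Lean on these libraries where they do the work, as an engineer would, in place of code of your own. Each camera call takes 0.05 s, during which the arm holds its last target.

## Working session

There is one attempt and no reset: what is moved stays moved. The work goes in short steps, Python scripts to look and compute and a tool call to move; the robot and the scene stay as the last step left them, time stands still between calls to the robot, and variables do not carry over. Pictures are saved under pics/ and viewed, and the job is handed in when it is done.

Besides the shell and the picture viewer there is one more tool, called after "Call:" by a JSON object that holds its "api" and its "payload", one argument or row to a line. send_rows: Moves the arm, as the interface text tells. Its arguments: {"type":"object","properties":{"moves":{"type":"array","items":{"type":"object","properties":{"hand":{"type":"number"},"x":{"type":"number"},"y":{"type":"number"},"z":{"type":"number"},"ax":{"type":"number"},"ay":{"type":"number"},"az":{"type":"number"}}}},"newtons":{"type":"number"}},"required":["moves"]}

```bash
ls; mkdir -p pics; python3 - <<'E'
from cell import ctrl
import cv2,numpy as np
print(ctrl.get_obs(), ctrl.grasp_offset)
for n in ["scene","top","wrist"]:
    c=ctrl.get_calibration(n); print(n,{k:np.round(v,4).tolist() if hasattr(v,'__len__') else v for k,v in c.items()})
    p,d=ctrl.snapshot(n); cv2.imwrite(f"pics/{n}0.png",p[:,:,::-1]); np.save(f"pics/{n}0.npy",d)
E
```

```text
pics
{'clock': 0.0, 'joint_positions': array([-7.75547281e+01,  1.79901918e+01,  2.57683886e+00,  7.46912562e+01,
       -1.74809421e-03,  8.20023914e+01]), 'joint_velocities': array([-0.09221011,  0.00810162,  0.14160566,  0.11057389,  0.02117935,
       -0.07545528]), 'tau': array([ 1.45414247e-04, -4.80626643e+01,  2.98533440e+01,  1.95015944e-02,
       -4.05366825e-05, -1.57011321e-06]), 'position': array([ 0.20069667, -0.53822337,  0.19881404]), 'eef_rot': array([-1.79896165e+02, -1.28233679e-02,  2.04428705e+01]), 'wrist_force': array([-0.64647784,  0.18946592, -0.44472572]), 'ft_torque': array([-0.01232305, -0.01619613,  0.02078931]), 'opening': 0.085571244636509} -0.0187
scene {'camera_matrix': [[514.1621, 0.0, 319.7104], [0.0, 514.1621, 240.0464], [0.0, 0.0, 1.0]], 'extrinsics': [[-0.9996, -0.0172, 0.0222, 0.5212], [0.028, -0.5499, 0.8348, -0.1973], [-0.0022, 0.8351, 0.5502, -1.3841], [0.0, 0.0, 0.0, 1.0]]}
top {'camera_matrix': [[541.6102, 0.0, 326.4266], [0.0, 541.6102, 241.7318], [0.0, 0.0, 1.0]], 'extrinsics': [[-0.0165, -0.9999, -0.0033, 0.0119], [0.9922, -0.0168, 0.1239, -0.5482], [-0.1239, -0.0012, 0.9923, -1.4982], [0.0, 0.0, 0.0, 1.0]]}
wrist {'camera_matrix': [[371.6483, 0.0, 321.4255], [0.0, 371.6483, 239.2365], [0.0, 0.0, 1.0]], 'extrinsics': [[0.3505, -0.9366, -0.0012, -0.5745], [0.8977, 0.3363, -0.2848, 0.0388], [0.2672, 0.0987, 0.9586, -0.3793], [0.0, 0.0, 0.0, 1.0]]}
```

View pics/scene0.png

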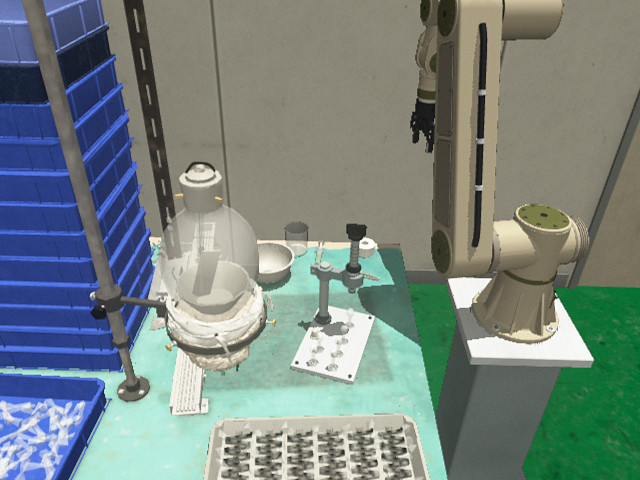

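View pics/top0.png

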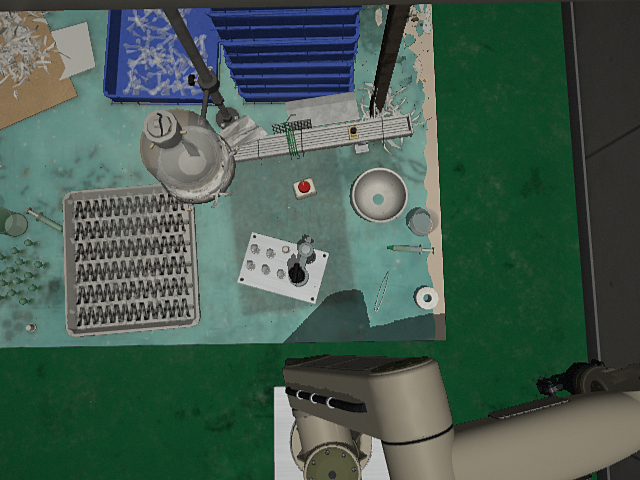

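The scene view shows the plate near (335,345), the pillar and bracket at (325,285), and the plunger head at (355,231). In the top view the plate is at (283,267) and the black head at (297,270). I'll zoom in and measure.

```bash
cat > h.py <<'E'
import numpy as np,cv2
from cell import ctrl
def world(name,uv,d,cal=None):
    c=cal or ctrl.get_calibration(name);K=np.array(c['camera_matrix']);E=np.array(c['extrinsics'])
    uv=np.atleast_2d(uv).astype(float);d=np.asarray(d)
    X=np.stack([(uv[:,0]-K[0,2])/K[0,0]*d,-(uv[:,1]-K[1,2])/K[1,1]*d,-d],1)
    return (X-E[:3,3])@E[:3,:3]
def onplane(name,uv,z):
    a=world(name,uv,np.full(len(np.atleast_2d(uv)),.5));c=ctrl.get_calibration(name);E=np.array(c['extrinsics'])
    o=-E[:3,:3].T@E[:3,3]; return o+(a-o)*((z-o[2])/(a[:,2]-o[2]))[:,None]
E
python3 - <<'E'
from h import *
im=cv2.imread("pics/top0.png");d=np.load("pics/top0.npy")
cr=im[220:310,225:345]; a=cv2.resize(cr,None,fx=6,fy=6,interpolation=cv2.INTER_CUBIC); cv2.imwrite("pics/topz.png",a)
im2=cv2.imread("pics/scene0.png");d2=np.load("pics/scene0.npy")
cv2.imwrite("pics/scz.png",cv2.resize(im2[215:385,280:400],None,fx=5,fy=3.5,interpolation=cv2.INTER_CUBIC) if 0 else cv2.resize(im2[215:385,280:400],None,fx=3.5,fy=3.5,interpolation=cv2.INTER_CUBIC))
# plate via depth
v,u=np.mgrid[200:330,200:360]; uv=np.stack([u.ravel(),v.ravel()],1)
P=world("top",uv,d[200:330,200:360].ravel())
for lo,hi in [(.22,.4)]:
    m=(P[:,2]>lo)&(P[:,2]<hi); print(m.sum(),P[m].min(0),P[m].max(0),np.median(P[m],0))
zz=P[:,2]
print(np.histogram(zz,bins=np.arange(-.02,.4,.01)))
bright=(cv2.cvtColor(im,cv2.COLOR_BGR2HSV)[200:330,200:360].reshape(-1,3)); m=(bright[:,2]>150)&(bright[:,1]<40)&(zz<.03)
print(m.sum(), np.median(P[m],0))
r=cv2.minAreaRect(P[m][:,:2].astype(np.float32)*1000);print(r)
np.set_printoptions(precision=4,suppress=True)
v,u=np.mgrid[215:300,335:385]; uv=np.stack([u.ravel(),v.ravel()],1)
Q=world("scene",uv,d2[215:300,335:385].ravel()); g=im2[215:300,335:385].reshape(-1,3).max(1)
m=(Q[:,2]>.2)&(Q[:,0]<.6)&(g<70);print(m.sum(),Q[m].min(0),Q[m].max(0),np.median(Q[m],0))
E
```

```text
260 [0.42190369 0.06062266 0.2386962 ] [0.62952356 0.31145244 0.32212049] [0.4491362  0.07808108 0.29315458]
(array([   15,  6216, 10517,  2831,   140,    54,     3,    65,   144,
           8,     0,     0,     0,     0,     0,     0,     0,     5,
          18,   128,   238,    40,    27,     1,     0,     1,    15,
          27,    21,     0,    37,    44,    19,    93,     3,     0,
           0,     0,     0,     0,     0]), array([-0.02, -0.01,  0.  ,  0.01,  0.02,  0.03,  0.04,  0.05,  0.06,
        0.07,  0.08,  0.09,  0.1 ,  0.11,  0.12,  0.13,  0.14,  0.15,
        0.16,  0.17,  0.18,  0.19,  0.2 ,  0.21,  0.22,  0.23,  0.24,
        0.25,  0.26,  0.27,  0.28,  0.29,  0.3 ,  0.31,  0.32,  0.33,
        0.34,  0.35,  0.36,  0.37,  0.38,  0.39]))
2977 [0.47178414 0.14460364 0.01324429]
((469.7293701171875, 131.475341796875), (232.98123168945312, 364.71502685546875), 72.21296691894531)
323 [0.4234 0.0713 0.2   ] [0.5235 1.0563 0.9146] [0.4472 0.0853 0.2983]
```

View pics/topz.png

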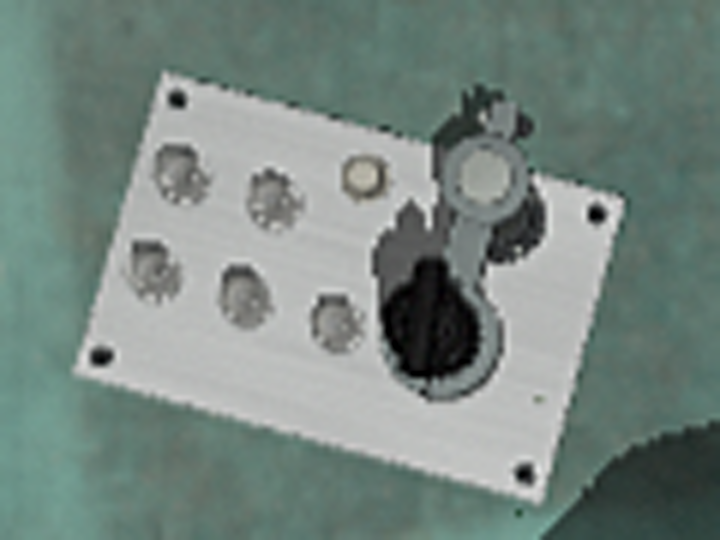

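View pics/scz.png

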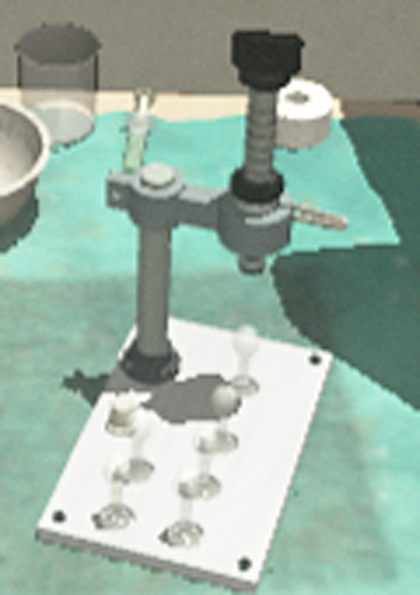

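The top zoom shows the plate corners at (167,70), (625,200), (542,503) and (75,374), with the head bar running nearly straight up the image and the pillar at (485,175). In the scene zoom the section is high, with the foot just under the bracket. Next, the fixture pose and head height.

```bash
python3 - <<'E'
from h import *
np.set_printoptions(precision=4,suppress=True)
im=cv2.imread("pics/top0.png");d=np.load("pics/top0.npy")
c=np.array([(167,70),(625,200),(542,503),(75,374)])/6-.5/6*5*0+np.array([225,220])-.4
# refine: white mask minAreaRect
hsv=cv2.cvtColor(im,cv2.COLOR_BGR2HSV);m=((hsv[...,2]>150)&(hsv[...,1]<40)).astype(np.uint8);n,l,st,ce=cv2.connectedComponentsWithStats(m)
k=l[290,290-20] ; print(st[l[295,300]],st[k])
for name,poly in [("hand",c)]:
    W=onplane("top",poly,.014);print(W)
    C=W.mean(0); ey=(W[0]-W[1])+(W[3]-W[2]); yaw=np.arctan2(ey[1],ey[0])-np.pi/2
    print("size",np.linalg.norm(W[0]-W[1]),np.linalg.norm(W[1]-W[2]),"C",C,"yaw",np.degrees(yaw))
    R=np.array([[np.cos(yaw),-np.sin(yaw)],[np.sin(yaw),np.cos(yaw)]])
    print("nest",C[:2]+R@[-.02,-.06],"pillar",C[:2]+R@[.05,-.06])
# screw holes
v,u=np.mgrid[250:300,280:315];uv=np.stack([u.ravel(),v.ravel()],1);dd=d[250:300,280:315].ravel();P=world("top",uv,dd)
g=im[250:300,280:315].reshape(-1,3).max(1)
s=(P[:,2]>.25)&(g<90);print("head top",s.sum(),np.sort(P[s][:,2])[-40:].round(3),P[s].mean(0))
for z0 in (.27,.29,.305): 
    t=s&(P[:,2]>z0);print(z0,t.sum(),P[t].mean(0),cv2.minAreaRect((P[t][:,:2]*1000).astype(np.float32)))
# scene
im2=cv2.imread("pics/scene0.png");d2=np.load("pics/scene0.npy")
v,u=np.mgrid[215:300,335:385]; uv=np.stack([u.ravel(),v.ravel()],1)
Q=world("scene",uv,d2[215:300,335:385].ravel()); g=im2[215:300,335:385].reshape(-1,3).max(1)
s=(Q[:,2]>.2)&(Q[:,2]<.36)&(Q[:,0]<.6)&(g<90)&(Q[:,1]<.15)
z=Q[s][:,2];print(np.histogram(z,bins=np.arange(.2,.36,.01)));print(np.sort(z)[-20:])
t=s&(Q[:,2]>.27);print(Q[t].min(0),Q[t].max(0))
for zz in np.arange(.265,.34,.005):
    q=s&(abs(Q[:,2]-zz)<.0025)
    if q.sum():print(zz.round(3),q.sum(),Q[q].min(0),Q[q].max(0))
# arm image wrist
E
```

```text
[ 237  232   92   72 3002] [ 237  232   92   72 3002]
[[ 0.5848  0.215   0.014 ]
 [ 0.5185 -0.0033  0.014 ]
 [ 0.3757  0.0382  0.014 ]
 [ 0.4401  0.2585  0.014 ]]
size 0.2281856192401932 0.14871891729736034 C [0.4798 0.1271 0.014 ] yaw -16.584462599318734
nest [0.4435 0.0753] pillar [0.5106 0.0553]
head top 198 [0.315 0.316 0.316 0.316 0.316 0.316 0.316 0.316 0.316 0.316 0.316 0.316
 0.317 0.317 0.317 0.317 0.317 0.317 0.317 0.317 0.317 0.317 0.317 0.317
 0.317 0.318 0.318 0.318 0.318 0.318 0.318 0.319 0.319 0.32  0.32  0.32
 0.322 0.322 1.555 1.555] [0.4432 0.0746 0.3166]
0.27 198 [0.4432 0.0746 0.3166] ((404.9245300292969, 50.95195388793945), (131.8769989013672, 34.82566452026367), 32.34754180908203)
0.29 161 [0.4429 0.0749 0.3232] ((404.9245300292969, 50.95195388793945), (131.8769989013672, 34.82566452026367), 32.34754180908203)
0.305 107 [0.4423 0.0745 0.3374] ((404.9245300292969, 50.95195388793945), (131.8769989013672, 34.82566452026367), 32.34754180908203)
(array([53,  1,  0,  1,  3,  1,  1,  2, 60, 85, 80, 65,  0,  0,  0]), array([0.2 , 0.21, 0.22, 0.23, 0.24, 0.25, 0.26, 0.27, 0.28, 0.29, 0.3 ,
       0.31, 0.32, 0.33, 0.34, 0.35]))
[0.3137 0.314  0.314  0.314  0.3141 0.3142 0.3144 0.3144 0.3145 0.3146
 0.3146 0.3147 0.3147 0.3148 0.315  0.3151 0.3153 0.3153 0.3156 0.3157]
[0.4234 0.0737 0.2796] [0.4682 0.0983 0.3157]
0.28 5 [0.4401 0.0921 0.2796] [0.4514 0.0952 0.2814]
0.285 34 [0.4311 0.0826 0.283 ] [0.4626 0.0979 0.2874]
0.29 48 [0.4245 0.0759 0.2877] [0.4672 0.0983 0.2924]
0.295 33 [0.4249 0.0773 0.2927] [0.4652 0.0892 0.2972]
0.3 39 [0.4254 0.0773 0.2976] [0.4675 0.0902 0.3024]
0.305 45 [0.4256 0.0791 0.3026] [0.4678 0.0907 0.3075]
0.31 48 [0.4234 0.075  0.3076] [0.4682 0.0872 0.3125]
0.315 40 [0.4262 0.0737 0.3126] [0.4662 0.0877 0.3157]
```

View pics/wrist0.png

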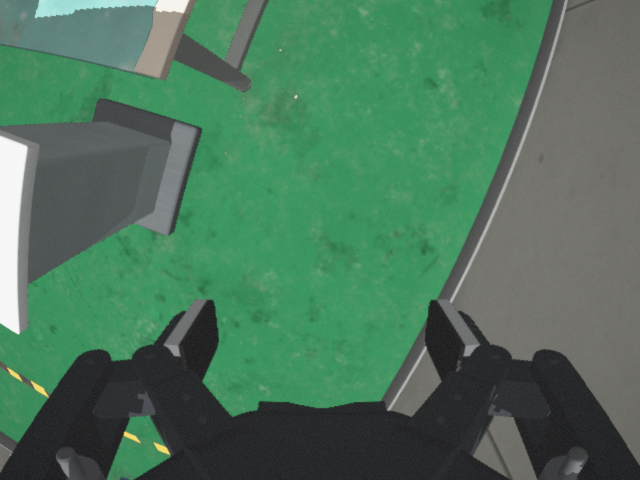

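Fixture yaw is about -16.6°, the plunger axis about (0.444, 0.075), and the head point z about 0.305 (quill about 5 mm). The hub top is at about 0.292, so the fingertips must stay above that. Next I'll work out the move to hover.

```bash
cat >> h.py <<'E'
from scipy.spatial.transform import Rotation as Rot
def togo(p,yaw,obs=None):
    o=obs or ctrl.get_obs(); R=Rot.from_euler('xyz',o['eef_rot'],degrees=True); T=Rot.from_euler('xyz',[180,0,yaw],degrees=True)
    return (R.inv().apply(np.array(p)-o['position'])*1000).round(1), (R.inv()*T).as_rotvec().round(4)
E
python3 - <<'E'
from h import *
print(togo([.42,-.27,.40],60)); print(togo([.444,.0753,.41],167))
E
```

```text
(array([ 299.2, -175.2, -200.7]), array([-0.0012, -0.0007, -0.6904]))
(array([ 442.3, -490.4, -210.2]), array([-2.0000e-04, -1.8000e-03, -2.5579e+00]))
```

Call:
{"api": "send_rows", "payload": {
  "moves": [
    {"hand": 1,"x": 0,"y": 0,"z": -60},
    {"x": 0,"y": 0,"z": -120},
    {"x": 50,"y": -30,"z": -160,"az": -0.15},
    {"x": 100,"y": -60,"z": -200,"az": -0.3},
    {"x": 150,"y": -90,"z": -200,"az": -0.45},
    {"x": 200,"y": -120,"z": -200,"az": -0.6},
    {"x": 250,"y": -150,"z": -200,"az": -0.69},
    {"x": 299,"y": -175,"z": -200,"az": -0.69}
  ]
}}

```text
schema error: expected keys hand, x, y, z, ax, ay, az
```

```bash
python3 - <<'E'
from h import *
o=ctrl.get_obs();print(o['position'],o['eef_rot'],o['joint_positions']); print(togo([.444,.0753,.41],167))
E
```

```text
[ 0.20073781 -0.53838907  0.19900797] [-1.79922638e+02 -1.21571591e-02  2.04412722e+01] [-7.75560425e+01  1.79819387e+01  2.59253754e+00  7.46888999e+01
  1.27580302e-03  8.20026762e+01]
(array([ 442.3, -490.4, -210.2]), array([-2.0000e-04, -1.8000e-03, -2.5579e+00]))
```

All keys are required in every row.

Call:
{"api": "send_rows", "payload": {
  "moves": [
    {"hand": 1,"x": 0,"y": 0,"z": -60,"ax": 0,"ay": 0,"az": 0},
    {"hand": 1,"x": 0,"y": 0,"z": -120,"ax": 0,"ay": 0,"az": 0},
    {"hand": 1,"x": 50,"y": -30,"z": -160,"ax": 0,"ay": 0,"az": -0.15},
    {"hand": 1,"x": 100,"y": -60,"z": -200,"ax": 0,"ay": 0,"az": -0.3},
    {"hand": 1,"x": 150,"y": -90,"z": -200,"ax": 0,"ay": 0,"az": -0.45},
    {"hand": 1,"x": 200,"y": -120,"z": -200,"ax": 0,"ay": 0,"az": -0.6},
    {"hand": 1,"x": 250,"y": -150,"z": -200,"ax": 0,"ay": 0,"az": -0.69},
    {"hand": 1,"x": 299,"y": -175,"z": -200,"ax": 0,"ay": 0,"az": -0.69}
  ]
}}

```text
clock: 1.15
position: [0.4208, -0.2684, 0.3999]
eef_rot: [180.0, 0.0, 60.0]
wrist_force: [0.1, -1.7, -0.2]
opening: 0.0852
```

```bash
python3 - <<'E'
from h import *
o=ctrl.get_obs();print(o['position'],o['eef_rot'],o['joint_positions']); print(togo([.444,.0753,.41],167))
E
```

```text
[ 0.42075548 -0.26843506  0.39985917] [1.79978819e+02 6.53131461e-03 6.00346309e+01] [-4.17596122e+01  1.11495197e+01  2.17883859e+01  1.00616797e+02
 -2.06402124e-03  7.82057553e+01]
(array([ 309.4, -151.5,  -10.2]), array([ 1.0000e-04,  4.0000e-04, -1.8669e+00]))
```

Call:
{"api": "send_rows", "payload": {
  "moves": [
    {"hand": 1,"x": 40,"y": -20,"z": -10,"ax": 0,"ay": 0,"az": -0.17},
    {"hand": 1,"x": 80,"y": -40,"z": -10,"ax": 0,"ay": 0,"az": -0.35},
    {"hand": 1,"x": 120,"y": -60,"z": -10,"ax": 0,"ay": 0,"az": -0.52},
    {"hand": 1,"x": 160,"y": -80,"z": -10,"ax": 0,"ay": 0,"az": -0.7},
    {"hand": 1,"x": 200,"y": -98,"z": -10,"ax": 0,"ay": 0,"az": -0.88},
    {"hand": 1,"x": 240,"y": -118,"z": -10,"ax": 0,"ay": 0,"az": -1.06},
    {"hand": 1,"x": 280,"y": -138,"z": -10,"ax": 0,"ay": 0,"az": -1.24},
    {"hand": 1,"x": 309,"y": -151,"z": -10,"ax": 0,"ay": 0,"az": -1.42}
  ]
}}

```text
clock: 2.15
position: [0.4434, 0.0745, 0.4096]
eef_rot: [-180.0, -0.0, 141.8]
wrist_force: [0.8, -0.1, 0.3]
opening: 0.0857
```

```bash
python3 - <<'E'
from h import *
o=ctrl.get_obs();print(o['position'],o['eef_rot'],o['joint_positions']); print(togo([.444,.0753,.41],167))
E
```

```text
[0.44342407 0.07447261 0.40959561] [-1.79996783e+02 -7.81576732e-03  1.41751508e+02] [-7.16631307e-01  5.66272169e+00  1.66643533e+01  1.01009789e+02
  2.21022393e-03  3.75318607e+01]
(array([ 0.1,  1. , -0.4]), array([-0.000e+00, -1.000e-04, -4.407e-01]))
```

Call:
{"api": "send_rows", "payload": {
  "moves": [
    {"hand": 1,"x": 0,"y": 1,"z": 0,"ax": 0,"ay": 0,"az": -0.17},
    {"hand": 1,"x": 0,"y": 1,"z": 0,"ax": 0,"ay": 0,"az": -0.34},
    {"hand": 1,"x": 0,"y": 1,"z": 0,"ax": 0,"ay": 0,"az": -0.44},
    {"hand": 1,"x": 0,"y": 1,"z": 0,"ax": 0,"ay": 0,"az": -0.44}
  ]
}}

```text
clock: 2.65
position: [0.4443, 0.0735, 0.4095]
eef_rot: [-180.0, -0.0, 166.5]
wrist_force: [0.3, -0.1, -0.4]
opening: 0.0853
```

```bash
python3 - <<'E'
from h import *
np.set_printoptions(precision=4,suppress=True)
o=ctrl.get_obs();print(o['position'],o['eef_rot'])
c=ctrl.get_calibration("wrist");p,d=ctrl.snapshot("wrist");cv2.imwrite("pics/w1.png",p[:,:,::-1]);np.save("pics/w1.npy",d)
import json;json.dump({k:np.array(c[k]).tolist() for k in c},open("pics/w1.json","w"))
print(np.array(c['extrinsics']))
p,d=ctrl.snapshot("top");cv2.imwrite("pics/t1.png",p[:,:,::-1])
E
```

```text
[0.4443 0.0735 0.4095] [-179.9892   -0.0209  166.4918]
[[ 0.2323  0.9726 -0.001  -0.1738]
 [-0.9328  0.2226 -0.2833  0.4939]
 [-0.2754  0.0668  0.959  -0.4638]
 [ 0.      0.      0.      1.    ]]
```

View pics/w1.png

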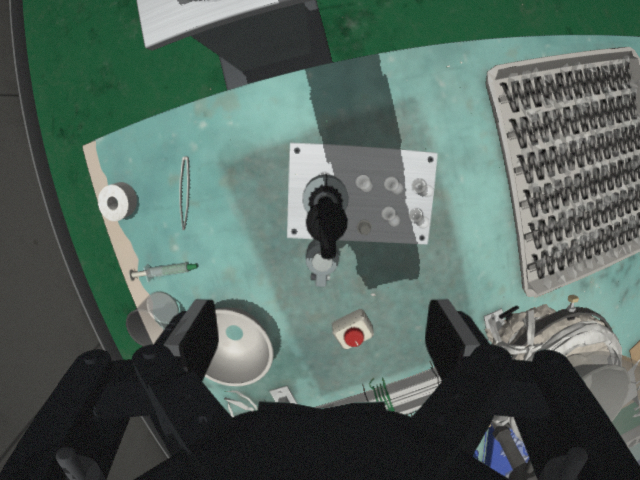

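The wrist view shows the head bar upright around (326,222), between the jaws in the image, with the plate at about (362,193). I'll measure the bar axis on its top plane.

```bash
cat >> h.py <<'E'
def fish(c,uv,z):
    K=np.array(c['camera_matrix']);E=np.array(c['extrinsics']);uv=np.atleast_2d(uv).astype(float)
    n=np.stack([(uv[:,0]-K[0,2])/K[0,0],(uv[:,1]-K[1,2])/K[1,1]],1);th=np.linalg.norm(n,axis=1);s=np.sin(th)/np.maximum(th,1e-9)
    X=np.stack([n[:,0]*s,-n[:,1]*s,-np.cos(th)],1)@E[:3,:3];o=-E[:3,:3].T@E[:3,3]
    return o+X*((z-o[2])/X[:,2])[:,None]
E
python3 - <<'E'
from h import *;import json
np.set_printoptions(precision=4,suppress=True)
c=json.load(open("pics/w1.json"));im=cv2.imread("pics/w1.png");d=np.load("pics/w1.npy")
cv2.imwrite("pics/w1z.png",cv2.resize(im[140:290,270:450],None,fx=4.4,fy=4,interpolation=cv2.INTER_CUBIC))
print(d[170:265:6,300:355:5])
W=fish(c,[(290,143),(438,153),(428,244),(287,238)],.014);C=W.mean(0);ey=(W[1]-W[0])+(W[2]-W[3]);yaw=np.arctan2(ey[1],ey[0])-np.pi/2
R=np.array([[np.cos(yaw),-np.sin(yaw)],[np.sin(yaw),np.cos(yaw)]]);print(W,C,np.degrees(yaw),C[:2]+R@[-.02,-.06])
E
```

```text
[[0.5637 0.5632 0.5628 0.5633 0.5634 0.5626 0.5622 0.5605 0.5612 0.5636
  0.5633]
 [0.5644 0.5637 0.5647 0.5641 0.4092 0.4028 0.4077 0.5648 0.564  0.5649
  0.5652]
 [0.5672 0.5692 0.4022 0.3987 0.3997 0.3994 0.3998 0.4002 0.4012 0.5688
  0.5678]
 [0.5711 0.5712 0.4018 0.388  0.3834 0.3807 0.3818 0.4012 0.4007 0.4023
  0.5708]
 [0.5737 0.403  0.4027 0.3837 0.3808 0.3789 0.3802 0.3836 0.3857 0.4031
  0.573 ]
 [0.5752 0.4044 0.3857 0.3826 0.278  0.2752 0.2752 0.3798 0.3852 0.4038
  0.5769]
 [0.579  0.4082 0.3873 0.2997 0.2722 0.2733 0.2729 0.2976 0.3891 0.4057
  0.5792]
 [0.5821 0.5808 0.3013 0.2988 0.2742 0.2729 0.2747 0.2961 0.2985 0.3007
  0.5827]
 [0.5829 0.5826 0.3012 0.2955 0.2753 0.274  0.2758 0.2897 0.2996 0.3016
  0.5839]
 [0.5873 0.5858 0.3014 0.291  0.2772 0.2756 0.2768 0.2905 0.292  0.3021
  0.5877]
 [0.5892 0.5904 0.3046 0.2913 0.2796 0.2772 0.2782 0.2917 0.302  0.3047
  0.5895]
 [0.5928 0.5917 0.5928 0.3057 0.2804 0.2782 0.2783 0.3034 0.3059 0.5943
  0.5913]
 [0.6079 0.6098 0.4477 0.4224 0.2835 0.2796 0.2802 0.2839 0.6108 0.6071
  0.6079]
 [0.6131 0.6124 0.4207 0.4199 0.4203 0.2811 0.2823 0.2838 0.6112 0.6108
  0.6098]
 [0.6132 0.6136 0.4227 0.4186 0.4148 0.2844 0.2834 0.285  0.6153 0.6138
  0.6123]
 [0.6168 0.6142 0.4234 0.4179 0.4177 0.4175 0.4165 0.4244 0.6166 0.618
  0.6167]]
[[ 0.3775  0.0393  0.014 ]
 [ 0.4422  0.2616  0.014 ]
 [ 0.586   0.2197  0.014 ]
 [ 0.5224 -0.0028  0.014 ]] [0.482  0.1295 0.014 ] -16.09007896183315 [0.4462 0.0774]
```

View pics/w1z.png

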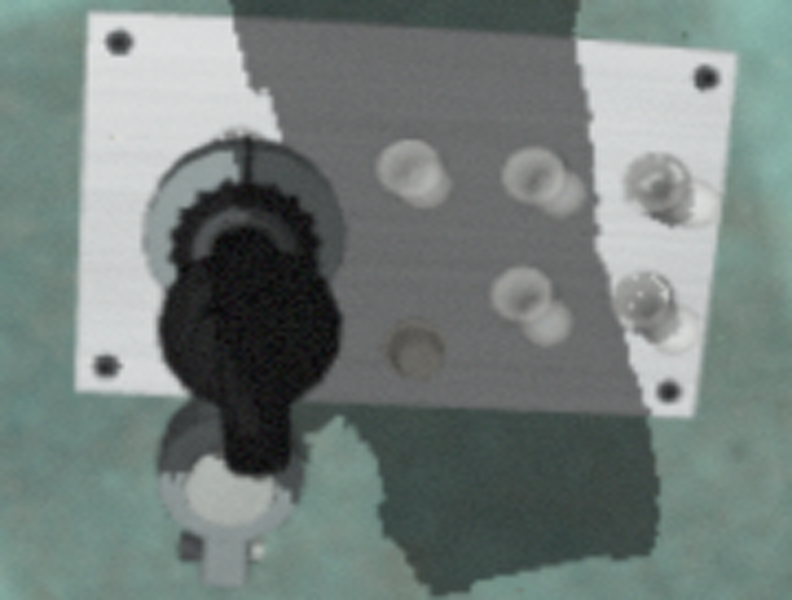

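The zoom shows the bar over the hub. I'll separate its top face by depth.

```bash
python3 - <<'E'
from h import *;import json
np.set_printoptions(precision=4,suppress=True)
c=json.load(open("pics/w1.json"));im=cv2.imread("pics/w1.png");d=np.load("pics/w1.npy")
K=np.array(c['camera_matrix']);E=np.array(c['extrinsics'])
v,u=np.mgrid[170:270,290:365];uv=np.stack([u.ravel(),v.ravel()],1);dd=d[170:270,290:365].ravel()
n=np.stack([(uv[:,0]-K[0,2])/K[0,0],(uv[:,1]-K[1,2])/K[1,1]],1);th=np.linalg.norm(n,axis=1);t=np.tan(th)/th
P=(np.stack([n[:,0]*t*dd,-n[:,1]*t*dd,-dd],1)-E[:3,3])@E[:3,:3]
s=(dd>.2)&(P[:,2]>.25)&(dd<.35);print(s.sum(),np.histogram(P[s][:,2],bins=np.arange(.26,.34,.004)))
b=s&(P[:,2]>.308);Q=P[b];print("ztop",np.median(Q[:,2]),cv2.minAreaRect((Q[:,:2]*1000).astype(np.float32)))
m,U=Q[:,:2].mean(0),np.linalg.svd(Q[:,:2]-Q[:,:2].mean(0))[2][0];print(m,np.degrees(np.arctan2(U[1],U[0])))
h=s&(P[:,2]<.296)&(P[:,2]>.286);r=cv2.minEnclosingCircle((P[s&(P[:,2]>.282)&(P[:,2]<.296)][:,:2]*1000).astype(np.float32));print("hub",r,np.median(P[h][:,2]))
E
```

```text
1677 (array([  0,   0,   0,   0,   0,   0,  16, 375, 192,  20, 163,  16,  21,
       480, 394,   0,   0,   0,   0,   0]), array([0.26 , 0.264, 0.268, 0.272, 0.276, 0.28 , 0.284, 0.288, 0.292,
       0.296, 0.3  , 0.304, 0.308, 0.312, 0.316, 0.32 , 0.324, 0.328,
       0.332, 0.336, 0.34 ]))
ztop 0.31585837862481864 ((444.921142578125, 76.8814468383789), (11.71750259399414, 46.25826644897461), 80.0365982055664)
[0.4433 0.0772] -9.911816098336347
hub ((441.9740295410156, 77.290771484375), 20.056196212768555) 0.29146003970601336
```

Bar centre is about (0.4449, 0.077), its yaw -10° (section about 0.11 rad), the top at 0.316 and the hub top at 0.2915. I'll grasp at TCP z 0.2945, yaw 170°.

```bash
python3 - <<'E'
from h import *
print(togo([.4447,.0768,.2945],170))
E
```

```text
(array([  0.4,   3.4, 115. ]), array([-0.0001, -0.0003, -0.0621]))
```

Call:
{"api": "send_rows", "payload": {
  "moves": [
    {"hand": 1,"x": 0.4,"y": 3.4,"z": 20,"ax": 0,"ay": 0,"az": -0.062},
    {"hand": 1,"x": 0.4,"y": 3.4,"z": 50,"ax": 0,"ay": 0,"az": -0.062},
    {"hand": 1,"x": 0.4,"y": 3.4,"z": 80,"ax": 0,"ay": 0,"az": -0.062},
    {"hand": 1,"x": 0.4,"y": 3.4,"z": 100,"ax": 0,"ay": 0,"az": -0.062},
    {"hand": 1,"x": 0.4,"y": 3.4,"z": 110,"ax": 0,"ay": 0,"az": -0.062},
    {"hand": 1,"x": 0.4,"y": 3.4,"z": 110,"ax": 0,"ay": 0,"az": -0.062}
  ]
}}

```text
clock: 3.5
position: [0.4445, 0.0768, 0.2994]
eef_rot: [-180.0, -0.0, 170.1]
wrist_force: [0.3, 0.3, 0.1]
opening: 0.0852
```

```bash
python3 - <<'E'
from h import *
for i in range(2):
  o=ctrl.get_obs();print(o['position'],o['eef_rot'],o['wrist_force']); print(togo([.4447,.0768,.2945],170))
  if i==0:
    p,d=ctrl.snapshot("wrist");cv2.imwrite("pics/w2.png",p[:,:,::-1])
E
```

```text
[0.44450589 0.07682048 0.2994326 ] [-1.79987133e+02 -4.47708283e-02  1.70061258e+02] [0.32063178 0.28821628 0.11599304]
(array([-0.2,  0. ,  4.9]), array([-0.0002, -0.0008,  0.0011]))
[0.44489964 0.07679584 0.30011655] [-1.79998145e+02  2.45262599e-02  1.70068788e+02] [-0.22807447 -0.36511686  1.20242908]
(array([ 0.2, -0. ,  5.6]), array([-0.    ,  0.0004,  0.0012]))
```

View pics/w2.png

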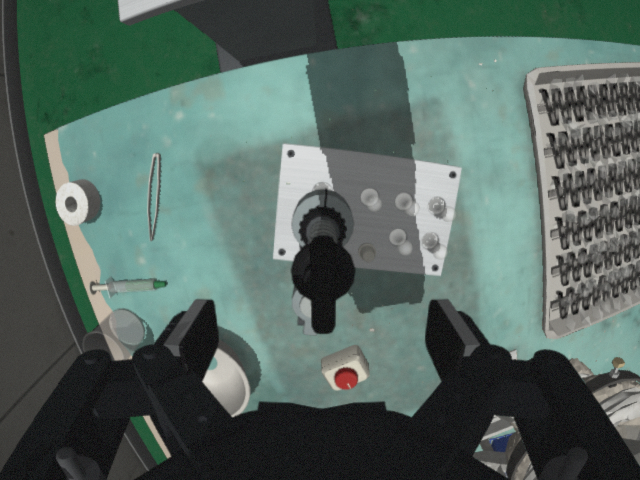

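The bar is at column 323, midway between the jaws (217 and 428), and parallel to the pads. I'll lower and close lightly.

Call:
{"api": "send_rows", "payload": {
  "moves": [
    {"hand": 1,"x": 0,"y": 0,"z": 5,"ax": 0,"ay": 0,"az": 0},
    {"hand": 0.3,"x": 0,"y": 0,"z": 5,"ax": 0,"ay": 0,"az": 0},
    {"hand": 0.3,"x": 0,"y": 0,"z": 5,"ax": 0,"ay": 0,"az": 0},
    {"hand": 0.3,"x": 0,"y": 0,"z": 5,"ax": 0,"ay": 0,"az": 0},
    {"hand": 0.3,"x": 0,"y": 0,"z": 5,"ax": 0,"ay": 0,"az": 0},
    {"hand": 0,"x": 0,"y": 0,"z": 5,"ax": 0,"ay": 0,"az": 0},
    {"hand": 0,"x": 0,"y": 0,"z": 5,"ax": 0,"ay": 0,"az": 0},
    {"hand": 0,"x": 0,"y": 0,"z": 5,"ax": 0,"ay": 0,"az": 0}
  ],
  "newtons": 25
}}

```text
clock: 4.55
position: [0.4448, 0.0769, 0.2947]
eef_rot: [-180.0, 0.0, 170.1]
wrist_force: [-0.0, -0.6, 0.6]
opening: 0.0
```

```bash
python3 - <<'E'
from h import *
o=ctrl.get_obs();print(o['position'],o['eef_rot'],o['wrist_force'],o['ft_torque'],o['opening'])
p,d=ctrl.snapshot("wrist");cv2.imwrite("pics/w3.png",p[:,:,::-1])
E
```

```text
[0.44480629 0.07686385 0.29466544] [-1.79995926e+02  3.03028914e-03  1.70099041e+02] [-0.01792389 -0.60375417  0.59724102] [-0.03740875  0.01138635 -0.05139183] 3.3855508969577092e-06
```

View pics/w3.png

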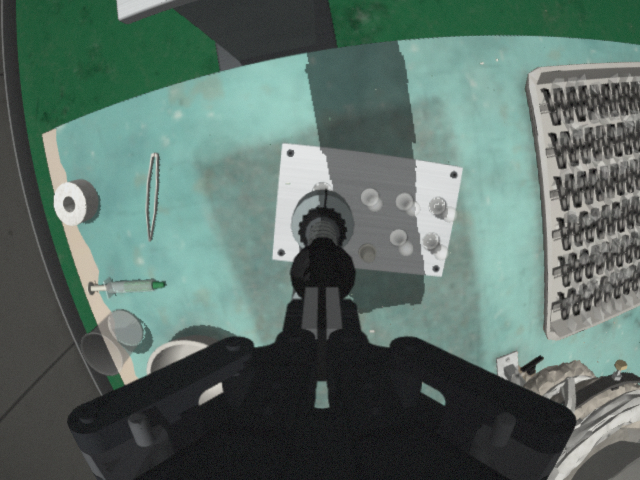

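The fingers report fully shut. I'll zoom to see whether the bar is between them.

```bash
python3 - <<'E'
from h import *
im=cv2.imread("pics/w3.png");cv2.imwrite("pics/w3z.png",cv2.convertScaleAbs(cv2.resize(im[240:420,260:390],None,fx=3.3,fy=3.3,interpolation=cv2.INTER_CUBIC),alpha=2,beta=20))
p,d=ctrl.snapshot("scene");cv2.imwrite("pics/s3.png",cv2.convertScaleAbs(cv2.resize(p[150:320,290:420,::-1],None,fx=3.5,fy=3.5,interpolation=cv2.INTER_CUBIC),alpha=1.5,beta=10))
E
```

```text
(no output)
```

View pics/w3z.png

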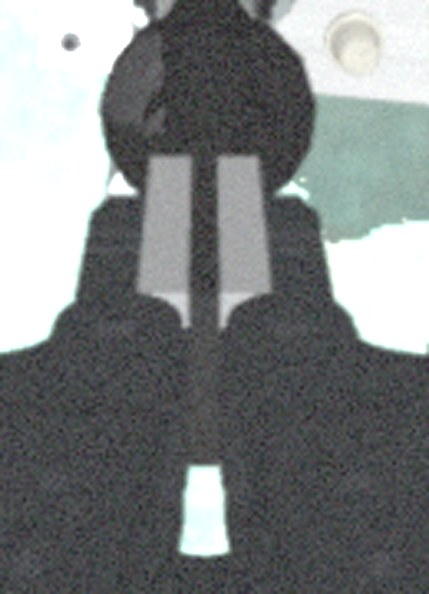

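View pics/s3.png

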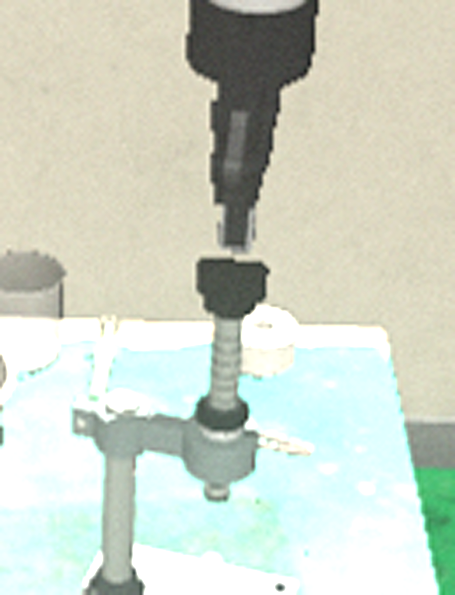

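The scene zoom shows the shut fingertips above the head, not around the bar. I'll measure the fingertips by depth to find the discrepancy.

```bash
python3 - <<'E'
from h import *
np.set_printoptions(precision=3,suppress=True,linewidth=150)
p,d=ctrl.snapshot("scene");cv2.imwrite("pics/s4.png",p[:,:,::-1])
v,u=np.mgrid[170:245,335:385]
P=world("scene",np.stack([u.ravel(),v.ravel()],1),d[170:245,335:385].ravel()).reshape(75,50,3)
for r in range(20,75,2):
    row=P[r];m=(row[:,0]<.55)&(row[:,1]<.25)&(row[:,1]>-.1)
    if m.sum():print(170+r,335+np.where(m)[0][[0,-1]],row[m].mean(0),p[170+r,357])
E
```

```text
190 [351 367] [0.447 0.108 0.417] [70 70 67]
192 [351 367] [0.447 0.107 0.411] [69 69 67]
194 [350 366] [0.449 0.11  0.408] [62 63 60]
196 [350 366] [0.45  0.125 0.412] [72 72 71]
198 [350 365] [0.451 0.129 0.409] [70 72 70]
200 [350 364] [0.452 0.129 0.405] [57 58 55]
202 [350 364] [0.451 0.123 0.397] [54 53 50]
204 [351 363] [0.45  0.121 0.391] [38 42 38]
206 [351 363] [0.449 0.111 0.38 ] [46 44 46]
208 [351 362] [0.45  0.109 0.374] [41 42 40]
210 [353 362] [0.446 0.089 0.358] [54 53 50]
212 [353 362] [0.446 0.089 0.353] [43 45 44]
214 [352 362] [0.446 0.089 0.348] [45 44 41]
216 [352 362] [0.446 0.087 0.342] [46 51 47]
218 [352 362] [0.446 0.086 0.336] [42 44 44]
220 [352 361] [0.446 0.087 0.331] [75 77 73]
222 [356 360] [0.443 0.084 0.325] [115 114 103]
224 [347 356] [0.456 0.076 0.314] [97 98 86]
226 [346 365] [0.447 0.081 0.312] [41 46 42]
228 [346 366] [0.446 0.083 0.308] [42 45 42]
230 [346 365] [0.446 0.083 0.303] [44 50 43]
232 [346 365] [0.446 0.084 0.298] [45 49 45]
234 [347 365] [0.445 0.085 0.294] [45 50 45]
236 [348 364] [0.445 0.087 0.29 ] [48 53 49]
238 [348 362] [0.447 0.091 0.287] [44 50 42]
240 [351 360] [0.446 0.095 0.284] [40 47 41]
242 [351 359] [0.446 0.085 0.272] [115 122 109]
244 [351 358] [0.447 0.085 0.267] [113 120 109]
```

Scene depth puts the shut tips at about z 0.325, while the reported TCP is 0.2947, some 30 mm apart. I'll cross-check with wrist depth.

```bash
python3 - <<'E'
from h import *
np.set_printoptions(precision=4,suppress=True,linewidth=150)
c=ctrl.get_calibration("wrist");p,d=ctrl.snapshot("wrist")
K=np.array(c['camera_matrix']);E=np.array(c['extrinsics'])
print("cam",-E[:3,:3].T@E[:3,3])
v,u=np.mgrid[282:385:3,308:340:4];uv=np.stack([u.ravel(),v.ravel()],1);dd=d[282:385:3,308:340:4].ravel()
n=np.stack([(uv[:,0]-K[0,2])/K[0,0],(uv[:,1]-K[1,2])/K[1,1]],1);th=np.linalg.norm(n,axis=1);t=np.tan(th)/th
P=(np.stack([n[:,0]*t*dd,-n[:,1]*t*dd,-dd],1)-E[:3,3])@E[:3,:3]
P=P.reshape(v.shape+(3,))
for i in range(0,v.shape[0],2):print(v[i,0],P[i,::1,2].round(3), P[i,1],P[i,6])
E
```

```text
cam [0.3729 0.089  0.4697]
282 [0.303 0.316 0.316 0.317 0.316 0.316 0.317 0.303] [0.4367 0.0735 0.3158] [0.4378 0.0824 0.3168]
288 [0.331 0.331 0.332 0.332 0.332 0.331 0.332 0.331] [0.4329 0.0745 0.3313] [0.434  0.0826 0.3321]
294 [0.337 0.338 0.338 0.338 0.338 0.339 0.338 0.338] [0.4324 0.0748 0.3384] [0.4337 0.0825 0.3384]
300 [0.343 0.344 0.343 0.343 0.344 0.344 0.344 0.343] [0.4324 0.075  0.3438] [0.4336 0.0823 0.3438]
306 [0.349 0.349 0.35  0.348 0.349 0.348 0.349 0.348] [0.4323 0.0751 0.349 ] [0.4338 0.0822 0.3485]
312 [0.353 0.352 0.353 0.353 0.353 0.354 0.353 0.47 ] [0.433  0.0751 0.3524] [0.434  0.0821 0.3528]
318 [0.358 0.358 0.357 0.358 0.357 0.357 0.358 0.358] [0.4324 0.0753 0.3581] [0.4334 0.082  0.3583]
324 [0.362 0.361 0.362 0.36  0.362 0.362 0.362 0.362] [0.4331 0.0752 0.361 ] [0.4335 0.0819 0.3623]
330 [0.369 0.365 0.365 0.365 0.364 0.364 0.364 0.368] [0.4331 0.0753 0.365 ] [0.4345 0.0817 0.3644]
336 [0.371 0.37  0.365 0.364 0.364 0.371 0.47  0.371] [0.4321 0.0757 0.3704] [0.3729 0.089  0.4697]
342 [0.375 0.373 0.367 0.363 0.364 0.374 0.374 0.375] [0.4325 0.0757 0.3733] [0.4329 0.0817 0.3743]
348 [0.377 0.378 0.37  0.365 0.365 0.375 0.377 0.377] [0.4314 0.076  0.3784] [0.4331 0.0816 0.3773]
354 [0.382 0.379 0.372 0.364 0.365 0.374 0.381 0.38 ] [0.4333 0.0756 0.3786] [0.433  0.0815 0.3806]
360 [0.384 0.379 0.374 0.364 0.364 0.374 0.384 0.384] [0.4355 0.0752 0.3786] [0.4325 0.0815 0.3843]
366 [0.387 0.375 0.373 0.365 0.365 0.374 0.384 0.39 ] [0.4403 0.0742 0.3749] [0.4351 0.0811 0.3836]
372 [0.389 0.375 0.373 0.365 0.365 0.374 0.384 0.391] [0.4426 0.0738 0.375 ] [0.437  0.0808 0.3839]
378 [0.389 0.374 0.373 0.364 0.365 0.374 0.376 0.391] [0.4453 0.0733 0.3745] [0.4454 0.0797 0.3759]
384 [0.39  0.375 0.373 0.001 0.002 0.374 0.377 0.392] [0.4471 0.073  0.3753] [0.4469 0.0794 0.3769]
```

Both cameras put the real tips about 31 mm above the reported TCP, and the lateral alignment is good. The reported z is therefore offset, and I'll trust the images. I'll open, lower 31 mm while watching the force, then close.

Call:
{"api": "send_rows", "payload": {
  "moves": [
    {"hand": 0.5,"x": 0,"y": 0,"z": 0,"ax": 0,"ay": 0,"az": 0},
    {"hand": 0.5,"x": 0,"y": 0,"z": 0,"ax": 0,"ay": 0,"az": 0},
    {"hand": 0.5,"x": 0,"y": 0,"z": 0,"ax": 0,"ay": 0,"az": 0},
    {"hand": 0.5,"x": 0,"y": 0,"z": 0,"ax": 0,"ay": 0,"az": 0},
    {"hand": 0.5,"x": 0,"y": 0,"z": 10,"ax": 0,"ay": 0,"az": 0},
    {"hand": 0.5,"x": 0,"y": 0,"z": 20,"ax": 0,"ay": 0,"az": 0},
    {"hand": 0.5,"x": 0,"y": 0,"z": 28,"ax": 0,"ay": 0,"az": 0},
    {"hand": 0.5,"x": 0,"y": 0,"z": 28,"ax": 0,"ay": 0,"az": 0}
  ]
}}

```text
clock: 5.75
position: [0.4442, 0.0769, 0.2657]
eef_rot: [-180.0, -0.1, 170.1]
wrist_force: [0.1, 0.1, -0.8]
opening: 0.0428
```

Call:
{"api": "send_rows", "payload": {
  "moves": [
    {"hand": 0.5,"x": 0,"y": 0,"z": 2.5,"ax": 0,"ay": 0,"az": 0},
    {"hand": 0,"x": 0,"y": 0,"z": 2.5,"ax": 0,"ay": 0,"az": 0},
    {"hand": 0,"x": 0,"y": 0,"z": 2.5,"ax": 0,"ay": 0,"az": 0},
    {"hand": 0,"x": 0,"y": 0,"z": 2.5,"ax": 0,"ay": 0,"az": 0},
    {"hand": 0,"x": 0,"y": 0,"z": 2.5,"ax": 0,"ay": 0,"az": 0},
    {"hand": 0,"x": 0,"y": 0,"z": 2.5,"ax": 0,"ay": 0,"az": 0}
  ]
}}

```text
clock: 6.5
position: [0.445, 0.0772, 0.2644]
eef_rot: [180.0, 0.0, 170.1]
wrist_force: [0.6, 3.2, 1.6]
opening: 0.0115
```

```bash
python3 - <<'E'
from h import *
o=ctrl.get_obs();print(o['clock'],o['position'],o['eef_rot'],o['wrist_force'],o['ft_torque'],o['opening'],o['joint_positions'])
p,d=ctrl.snapshot("wrist");cv2.imwrite("pics/w5.png",cv2.convertScaleAbs(cv2.resize(p[240:420,260:390,::-1],None,fx=3,fy=3,interpolation=cv2.INTER_CUBIC),alpha=2,beta=20))
E
```

```text
6.5 [0.44497071 0.07718557 0.26443594] [1.79961380e+02 3.21042770e-02 1.70116537e+02] [0.64938309 3.23028547 1.55462251] [ 0.59104085 -0.0861309  -0.00824953] 0.0115298431844129 [-3.87078268e-01  3.43943144e+00 -6.23823279e+00  8.02842997e+01
  3.27943811e-02  9.49638481e+00]
```

View pics/w5.png

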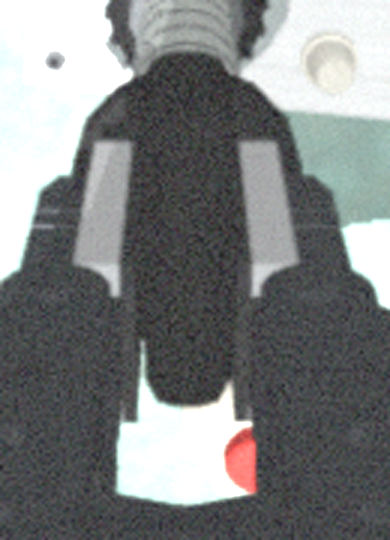

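The bar is gripped (opening 11.5 mm). I'll firm the grip and twist anticlockwise, which is az negative.

Call:
{"api": "send_rows", "payload": {
  "moves": [
    {"hand": 0,"x": 0,"y": 0,"z": 0,"ax": 0,"ay": 0,"az": 0},
    {"hand": 0,"x": 0,"y": 0,"z": 0,"ax": 0,"ay": 0,"az": 0},
    {"hand": 0,"x": 0,"y": 0,"z": 0,"ax": 0,"ay": 0,"az": -0.1},
    {"hand": 0,"x": 0,"y": 0,"z": 0,"ax": 0,"ay": 0,"az": -0.2},
    {"hand": 0,"x": 0,"y": 0,"z": 0,"ax": 0,"ay": 0,"az": -0.3},
    {"hand": 0,"x": 0,"y": 0,"z": 0,"ax": 0,"ay": 0,"az": -0.4},
    {"hand": 0,"x": 0,"y": 0,"z": 0,"ax": 0,"ay": 0,"az": -0.5},
    {"hand": 0,"x": 0,"y": 0,"z": 0,"ax": 0,"ay": 0,"az": -0.5}
  ],
  "newtons": 100
}}

```text
clock: 7.55
position: [0.4461, 0.077, 0.2644]
eef_rot: [-180.0, 0.1, -161.2]
wrist_force: [3.7, 3.4, 2.6]
opening: 0.0096
```

```bash
python3 - <<'E'
from h import *
o=ctrl.get_obs();print(o['clock'],o['position'],o['eef_rot'],o['wrist_force'],o['ft_torque'],o['opening'],o['joint_positions'])
E
```

```text
7.55 [0.44608368 0.07703018 0.2644267 ] [-1.79976058e+02  1.42362404e-01 -1.61199174e+02] [3.66004399 3.36952159 2.60529733] [ 0.78882714 -0.63362995  0.19032771] 0.00959673261956272 [-3.99700330e-01  3.46564643e+00 -6.21150274e+00  8.01805338e+01
  2.42097106e-02 -1.92004662e+01]
```

Call:
{"api": "send_rows", "payload": {
  "moves": [
    {"hand": 0,"x": -1,"y": 0.1,"z": 0,"ax": 0,"ay": 0,"az": -0.1},
    {"hand": 0,"x": -1,"y": 0.1,"z": 0,"ax": 0,"ay": 0,"az": -0.2},
    {"hand": 0,"x": -1,"y": 0.1,"z": 0,"ax": 0,"ay": 0,"az": -0.3},
    {"hand": 0,"x": -1,"y": 0.1,"z": 0,"ax": 0,"ay": 0,"az": -0.4},
    {"hand": 0,"x": -1,"y": 0.1,"z": 0,"ax": 0,"ay": 0,"az": -0.5},
    {"hand": 0,"x": -1,"y": 0.1,"z": 0,"ax": 0,"ay": 0,"az": -0.5},
    {"hand": 0,"x": -1,"y": 0.1,"z": 0,"ax": 0,"ay": 0,"az": -0.5}
  ]
}}

```text
clock: 8.43
position: [0.4461, 0.0772, 0.2641]
eef_rot: [-180.0, 0.0, -132.7]
wrist_force: [2.4, 2.2, 0.8]
opening: 0.0101
```

```bash
python3 - <<'E'
from h import *
o=ctrl.get_obs();print(o['clock'],o['position'],o['eef_rot'],o['wrist_force'],o['ft_torque'],o['opening'],o['joint_positions'])
p,d=ctrl.snapshot("wrist");cv2.imwrite("pics/w6.png",p[:,:,::-1])
E
```

```text
8.425 [0.44606738 0.07717474 0.26410713] [-1.79965197e+02  9.98719681e-03 -1.32700339e+02] [2.35036863 2.1841814  0.75132615] [ 0.50221079 -0.51125079 -0.00587995] 0.010127888271504468 [-3.51133954e-01  3.57247477e+00 -6.14058088e+00  8.02544951e+01
 -1.60640483e-02 -4.76507964e+01]
```

View pics/w6.png

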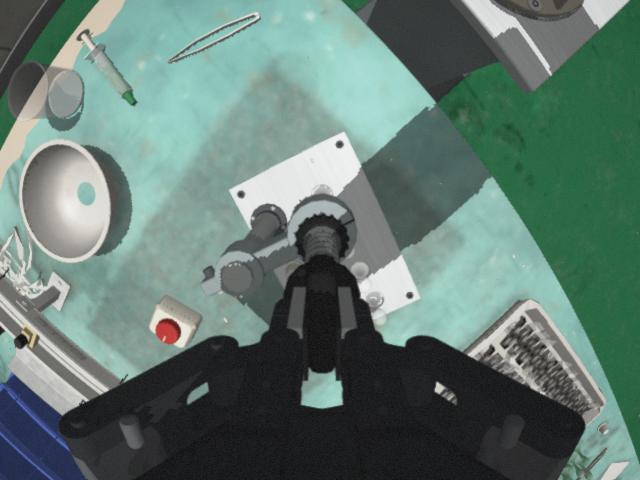

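The bar has turned with the fingers; section is now about 1.1 rad. Sliding down.

Call:
{"api": "send_rows", "payload": {
  "moves": [
    {"hand": 0,"x": 0,"y": 0,"z": 3,"ax": 0,"ay": 0,"az": 0},
    {"hand": 0,"x": 0,"y": 0,"z": 9,"ax": 0,"ay": 0,"az": 0},
    {"hand": 0,"x": 0,"y": 0,"z": 15,"ax": 0,"ay": 0,"az": 0},
    {"hand": 0,"x": 0,"y": 0,"z": 21,"ax": 0,"ay": 0,"az": 0},
    {"hand": 0,"x": 0,"y": 0,"z": 27,"ax": 0,"ay": 0,"az": 0},
    {"hand": 0,"x": 0,"y": 0,"z": 33,"ax": 0,"ay": 0,"az": 0},
    {"hand": 0,"x": 0,"y": 0,"z": 39,"ax": 0,"ay": 0,"az": 0},
    {"hand": 0,"x": 0,"y": 0,"z": 43,"ax": 0,"ay": 0,"az": 0}
  ]
}}

```text
clock: 9.48
position: [0.446, 0.0772, 0.2208]
eef_rot: [-180.0, 0.0, -132.6]
wrist_force: [5.1, 2.0, 2.6]
opening: 0.0098
```

```bash
python3 - <<'E'
from h import *
o=ctrl.get_obs();print(o['clock'],o['position'],o['eef_rot'],o['wrist_force'],o['ft_torque'],o['opening'])
p,d=ctrl.snapshot("scene");cv2.imwrite("pics/s7.png",cv2.resize(p[200:370,290:420,::-1],None,fx=3.5,fy=3.5,interpolation=cv2.INTER_CUBIC))
p,d=ctrl.snapshot("wrist");cv2.imwrite("pics/w7.png",p[:,:,::-1])
o=ctrl.get_obs();print(o['position'],o['wrist_force'])
E
```

```text
9.475 [0.44596692 0.07724289 0.22077602] [-1.79974529e+02  1.34784978e-02 -1.32607005e+02] [5.10825526 1.98024857 2.61037744] [ 0.45490244 -0.86838493 -0.07026419] 0.009757729177237003
[0.44587821 0.07722776 0.22037439] [ 5.80178769  2.42868822 -2.65396815]
```

View pics/s7.png

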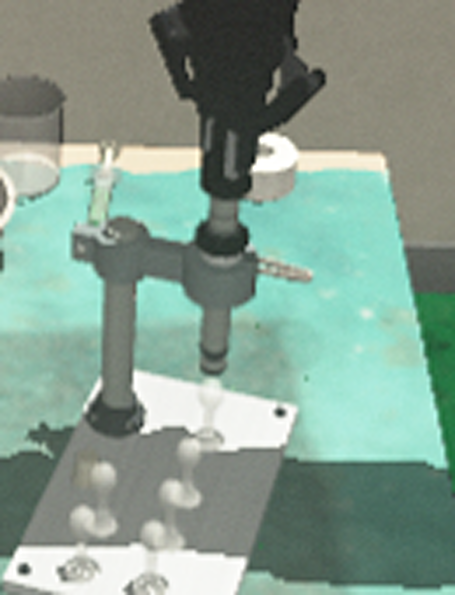

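The foot is just above the bulb: the scene zoom shows the foot's lower face at (212,372) and the glass top at (210,382). I'll creep on, averaging force readings.

Call:
{"api": "send_rows", "payload": {
  "moves": [
    {"hand": 0,"x": -1.4,"y": -0.8,"z": 1,"ax": 0,"ay": 0,"az": 0},
    {"hand": 0,"x": -1.4,"y": -0.8,"z": 2,"ax": 0,"ay": 0,"az": 0},
    {"hand": 0,"x": -1.4,"y": -0.8,"z": 3,"ax": 0,"ay": 0,"az": 0},
    {"hand": 0,"x": -1.4,"y": -0.8,"z": 4,"ax": 0,"ay": 0,"az": 0},
    {"hand": 0,"x": -1.4,"y": -0.8,"z": 5,"ax": 0,"ay": 0,"az": 0},
    {"hand": 0,"x": -1.4,"y": -0.8,"z": 6,"ax": 0,"ay": 0,"az": 0},
    {"hand": 0,"x": -1.4,"y": -0.8,"z": 7,"ax": 0,"ay": 0,"az": 0}
  ]
}}

```text
clock: 10.45
position: [0.4464, 0.0775, 0.2138]
eef_rot: [180.0, -0.1, -132.6]
wrist_force: [-4.1, -2.9, 1.8]
opening: 0.0102
```

```bash
cat > rd.py <<'E'
from h import *
np.set_printoptions(precision=4,suppress=True)
L=[]
for i in range(4):
    o=ctrl.get_obs();L.append(np.r_[o['position']*1000,o['wrist_force'],o['ft_torque'],o['eef_rot'][2]])
    if i<3: ctrl.snapshot("top")
L=np.array(L);print(o['clock'],"z",L[:,2].round(2),"Fz",L[:,5].round(2));print(L.mean(0).round(2),o['opening'])
E
python3 rd.py
```

```text
10.6 z [213.84 213.74 213.73 213.74] Fz [1.79 0.52 0.62 0.45]
[ 446.46   77.53  213.77   -4.1    -2.64    0.85   -0.6     0.91   -0.03
 -132.61] 0.009583847988775237
```

Call:
{"api": "send_rows", "payload": {
  "moves": [
    {"hand": 0,"x": 0.6,"y": 0.4,"z": 0.7,"ax": 0,"ay": 0,"az": 0},
    {"hand": 0,"x": 0.6,"y": 0.4,"z": 1.4,"ax": 0,"ay": 0,"az": 0},
    {"hand": 0,"x": 0.6,"y": 0.4,"z": 2,"ax": 0,"ay": 0,"az": 0}
  ]
}}

```text
clock: 10.98
position: [0.4465, 0.0775, 0.2122]
eef_rot: [-180.0, -0.0, -132.6]
wrist_force: [-4.7, -2.2, 1.3]
opening: 0.0094
```

```bash
python3 rd.py
```

```text
11.125 z [212.16 212.08 212.1  212.09] Fz [1.27 1.2  1.21 1.92]
[ 446.48   77.54  212.11   -3.96   -2.31    1.4    -0.62    0.83   -0.06
 -132.61] 0.0096505889508385
```

Call:
{"api": "send_rows", "payload": {
  "moves": [
    {"hand": 0,"x": 0,"y": 0,"z": 0.7,"ax": 0,"ay": 0,"az": 0},
    {"hand": 0,"x": 0,"y": 0,"z": 1.4,"ax": 0,"ay": 0,"az": 0},
    {"hand": 0,"x": 0,"y": 0,"z": 2,"ax": 0,"ay": 0,"az": 0}
  ]
}}

```text
clock: 11.5
position: [0.4465, 0.0776, 0.2101]
eef_rot: [-180.0, -0.0, -132.6]
wrist_force: [-3.7, -2.2, 2.1]
opening: 0.0101
```

```bash
python3 rd.py
```

```text
11.65 z [210.12 210.06 210.05 210.03] Fz [2.13 0.88 0.49 0.24]
[ 446.48   77.56  210.06   -3.99   -2.1     0.93   -0.65    0.87   -0.05
 -132.6 ] 0.009743202735769197
```

Call:
{"api": "send_rows", "payload": {
  "moves": [
    {"hand": 0,"x": 0,"y": 0,"z": 0.5,"ax": 0,"ay": 0,"az": 0},
    {"hand": 0,"x": 0,"y": 0,"z": 1,"ax": 0,"ay": 0,"az": 0},
    {"hand": 0,"x": 0,"y": 0,"z": 1.5,"ax": 0,"ay": 0,"az": 0}
  ]
}}

```text
clock: 12.02
position: [0.4465, 0.0776, 0.2087]
eef_rot: [-180.0, -0.0, -132.6]
wrist_force: [-4.8, -3.0, 3.5]
opening: 0.0096
```

```bash
python3 rd.py
```

```text
12.175 z [208.74 208.71 208.71 208.7 ] Fz [3.54 2.68 1.89 2.39]
[ 446.51   77.56  208.72   -4.35   -2.57    2.63   -0.68    1.     -0.07
 -132.61] 0.009473767403982465
```

Call:
{"api": "send_rows", "payload": {
  "moves": [
    {"hand": 0,"x": 0,"y": 0,"z": 0.5,"ax": 0,"ay": 0,"az": 0},
    {"hand": 0,"x": 0,"y": 0,"z": 1,"ax": 0,"ay": 0,"az": 0},
    {"hand": 0,"x": 0,"y": 0,"z": 1.5,"ax": 0,"ay": 0,"az": 0}
  ]
}}

```text
clock: 12.55
position: [0.4467, 0.0776, 0.2082]
eef_rot: [-179.9, 0.0, -132.6]
wrist_force: [-6.6, -1.9, 10.4]
opening: 0.0098
```

```bash
python3 rd.py
```

```text
12.7 z [208.24 208.24 208.25 208.22] Fz [10.37  7.45  9.62  7.99]
[ 446.66   77.59  208.24   -6.46   -2.72    8.86   -0.66    1.46   -0.05
 -132.6 ] 0.00982670459927485
```

There is contact: push 8.9 N against about 1.5 N when sliding freely, so the foot load is about 7 N. A little more.

Call:
{"api": "send_rows", "payload": {
  "moves": [
    {"hand": 0,"x": 0,"y": 0,"z": 0.3,"ax": 0,"ay": 0,"az": 0},
    {"hand": 0,"x": 0,"y": 0,"z": 0.3,"ax": 0,"ay": 0,"az": 0},
    {"hand": 0,"x": 0,"y": 0,"z": 0.3,"ax": 0,"ay": 0,"az": 0}
  ]
}}

```text
clock: 13.08
position: [0.4467, 0.0776, 0.2082]
eef_rot: [-179.9, 0.1, -132.6]
wrist_force: [-7.5, -2.9, 9.6]
opening: 0.0095
```

```bash
python3 rd.py
```

```text
13.225 z [208.2  208.2  208.19 208.19] Fz [ 9.58 10.15  9.41  9.97]
[ 446.7    77.58  208.2    -7.01   -2.72    9.78   -0.68    1.56   -0.08
 -132.6 ] 0.009781403929906687
```

Call:
{"api": "send_rows", "payload": {
  "moves": [
    {"hand": 0,"x": 0,"y": 0,"z": 0.3,"ax": 0,"ay": 0,"az": 0},
    {"hand": 0,"x": 0,"y": 0,"z": 0.3,"ax": 0,"ay": 0,"az": 0},
    {"hand": 0,"x": 0,"y": 0,"z": 0.3,"ax": 0,"ay": 0,"az": 0}
  ]
}}

```text
clock: 13.6
position: [0.4468, 0.0776, 0.2081]
eef_rot: [-179.9, 0.1, -132.6]
wrist_force: [-7.6, -2.9, 11.1]
opening: 0.0096
```

```bash
python3 rd.py
```

```text
13.75 z [208.12 208.14 208.14 208.12] Fz [11.12 11.58 11.57 11.18]
[ 446.75   77.58  208.13   -7.55   -2.69   11.36   -0.66    1.7    -0.08
 -132.6 ] 0.009852184093933363
```

The push is 11.4 N, so the foot load is about 9.4 N. Twisting back; I'll check at the point where it is still free.

Call:
{"api": "send_rows", "payload": {
  "moves": [
    {"hand": 0,"x": 0,"y": 0,"z": 0,"ax": 0,"ay": 0,"az": 0.1},
    {"hand": 0,"x": 0,"y": 0,"z": 0,"ax": 0,"ay": 0,"az": 0.2},
    {"hand": 0,"x": 0,"y": 0,"z": 0,"ax": 0,"ay": 0,"az": 0.3},
    {"hand": 0,"x": 0,"y": 0,"z": 0,"ax": 0,"ay": 0,"az": 0.3}
  ]
}}

```text
clock: 14.25
position: [0.4468, 0.0775, 0.2081]
eef_rot: [-179.9, 0.1, -149.8]
wrist_force: [-7.2, -2.9, 11.5]
opening: 0.0093
```

```bash
python3 rd.py
```

```text
14.4 z [208.13 208.13 208.14 208.12] Fz [11.5  11.5  12.2  11.67]
[ 446.79   77.51  208.13   -7.06   -3.12   11.72   -0.71    1.64   -0.06
 -149.81] 0.01007290632922102
```

Unchanged, so I'll continue to lock.

Call:
{"api": "send_rows", "payload": {
  "moves": [
    {"hand": 0,"x": 0,"y": 0,"z": 0,"ax": 0,"ay": 0,"az": 0.1},
    {"hand": 0,"x": 0,"y": 0,"z": 0,"ax": 0,"ay": 0,"az": 0.2},
    {"hand": 0,"x": 0,"y": 0,"z": 0,"ax": 0,"ay": 0,"az": 0.3},
    {"hand": 0,"x": 0,"y": 0,"z": 0,"ax": 0,"ay": 0,"az": 0.4},
    {"hand": 0,"x": 0,"y": 0,"z": 0,"ax": 0,"ay": 0,"az": 0.5},
    {"hand": 0,"x": 0,"y": 0,"z": 0,"ax": 0,"ay": 0,"az": 0.6},
    {"hand": 0,"x": 0,"y": 0,"z": 0,"ax": 0,"ay": 0,"az": 0.6}
  ]
}}

```text
clock: 15.28
position: [0.4456, 0.0775, 0.2081]
eef_rot: [-179.9, 0.0, 175.9]
wrist_force: [-10.8, -5.6, 13.6]
opening: 0.0097
```

```bash
python3 rd.py
```

```text
15.425 z [208.09 208.08 208.08 208.1 ] Fz [13.59 13.9  13.18 14.01]
[445.55  77.38 208.09 -10.74  -4.74  13.67  -0.89   2.2   -0.02 175.85] 0.01005165323800605
```

Call:
{"api": "send_rows", "payload": {
  "moves": [
    {"hand": 0,"x": 0,"y": 0,"z": 0,"ax": 0,"ay": 0,"az": 0.08},
    {"hand": 0,"x": 0,"y": 0,"z": 0,"ax": 0,"ay": 0,"az": 0.16},
    {"hand": 0,"x": 0,"y": 0,"z": 0,"ax": 0,"ay": 0,"az": 0.22},
    {"hand": 0,"x": 0,"y": 0,"z": 0,"ax": 0,"ay": 0,"az": 0.25},
    {"hand": 0,"x": 0,"y": 0,"z": 0,"ax": 0,"ay": 0,"az": 0.25}
  ]
}}

```text
clock: 16.05
position: [0.4454, 0.0775, 0.2081]
eef_rot: [-179.9, -0.0, 161.7]
wrist_force: [-11.2, -3.9, 13.8]
opening: 0.0095
```

```bash
python3 rd.py
```

```text
16.2 z [208.09 208.08 208.08 208.07] Fz [13.84 14.21 13.93 13.61]
[445.4   77.53 208.08 -11.4   -4.61  13.9   -0.87   2.29   1.28 161.69] 0.009674723003073062
```

It is at the stop (moment 1.28 N m, yaw 161.7°). I'll relax the twist and unload the arm while gripped, to see whether the lock holds.

Call:
{"api": "send_rows", "payload": {
  "moves": [
    {"hand": 0,"x": 0,"y": 0,"z": 0,"ax": 0,"ay": 0,"az": -0.03},
    {"hand": 0,"x": 0,"y": 0,"z": -0.7,"ax": 0,"ay": 0,"az": -0.03},
    {"hand": 0,"x": 0,"y": 0,"z": -1.3,"ax": 0,"ay": 0,"az": -0.03},
    {"hand": 0,"x": 0,"y": 0,"z": -1.3,"ax": 0,"ay": 0,"az": -0.03}
  ]
}}

```text
clock: 16.7
position: [0.4452, 0.0775, 0.2081]
eef_rot: [-179.9, -0.1, 163.3]
wrist_force: [-8.1, -3.7, 6.3]
opening: 0.0095
```

```bash
python3 rd.py
```

```text
16.85 z [208.14 208.12 208.13 208.14] Fz [6.34 5.41 5.94 6.97]
[445.22  77.5  208.13  -8.85  -3.71   6.16  -0.74   1.71   0.24 163.26] 0.0095289317341833
```

Call:
{"api": "send_rows", "payload": {
  "moves": [
    {"hand": 0,"x": 0,"y": 0,"z": -0.8,"ax": 0,"ay": 0,"az": 0},
    {"hand": 0,"x": 0,"y": 0,"z": -1.2,"ax": 0,"ay": 0,"az": 0},
    {"hand": 0,"x": 0,"y": 0,"z": -1.2,"ax": 0,"ay": 0,"az": 0}
  ],
  "newtons": 40
}}

```text
clock: 17.23
position: [0.4451, 0.0775, 0.2082]
eef_rot: [-179.9, -0.2, 163.3]
wrist_force: [-6.6, -3.0, -0.8]
opening: 0.0096
```

```bash
python3 rd.py
```

```text
17.375 z [208.24 208.24 208.25 208.22] Fz [-0.79 -0.98 -1.1  -0.31]
[445.07  77.5  208.24  -6.84  -3.3   -0.79  -0.74   1.21   0.24 163.26] 0.009685043914253458
```

It is held. Now releasing and lifting away.

Call:
{"api": "send_rows", "payload": {
  "moves": [
    {"hand": 0.15,"x": 0,"y": 0,"z": 0,"ax": 0,"ay": 0,"az": 0},
    {"hand": 0.3,"x": 0,"y": 0,"z": 0,"ax": 0,"ay": 0,"az": 0},
    {"hand": 0.5,"x": 0,"y": 0,"z": 0,"ax": 0,"ay": 0,"az": 0},
    {"hand": 0.5,"x": 0,"y": 0,"z": 0,"ax": 0,"ay": 0,"az": 0},
    {"hand": 0.5,"x": 0,"y": 0,"z": 0,"ax": 0,"ay": 0,"az": 0},
    {"hand": 0.5,"x": 0,"y": 0,"z": 0,"ax": 0,"ay": 0,"az": 0}
  ]
}}

```text
clock: 18.12
position: [0.4466, 0.0776, 0.2091]
eef_rot: [180.0, 0.0, 163.2]
wrist_force: [-0.4, -0.4, 0.2]
opening: 0.0427
```

```bash
python3 rd.py; python3 - <<'E'
from h import *
p,d=ctrl.snapshot("wrist");cv2.imwrite("pics/w8.png",p[:,:,::-1])
E
```

```text
18.275 z [209.13 209.13 209.09 209.07] Fz [ 0.15 -0.37 -0.34 -1.  ]
[446.6   77.61 209.1   -0.03   0.12  -0.39   0.03  -0.01   0.   163.22] 0.04252621774075669
```

View pics/w8.png

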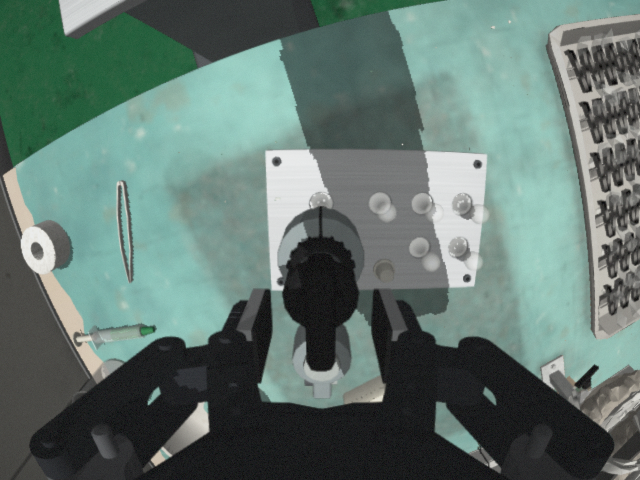

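The bar is free between the open pads, wrist force is about 0, and the bar lies along the fixture x. Lifting clear.

Call:
{"api": "send_rows", "payload": {
  "moves": [
    {"hand": 0.5,"x": 0,"y": 0,"z": -8,"ax": 0,"ay": 0,"az": 0},
    {"hand": 0.5,"x": 0,"y": 0,"z": -25,"ax": 0,"ay": 0,"az": 0},
    {"hand": 0.5,"x": 0,"y": 0,"z": -50,"ax": 0,"ay": 0,"az": 0},
    {"hand": 0.5,"x": 0,"y": 0,"z": -80,"ax": 0,"ay": 0,"az": 0},
    {"hand": 0.5,"x": 0,"y": 0,"z": -110,"ax": 0,"ay": 0,"az": 0},
    {"hand": 0.5,"x": 0,"y": 0,"z": -130,"ax": 0,"ay": 0,"az": 0},
    {"hand": 0.5,"x": 0,"y": 0,"z": -130,"ax": 0,"ay": 0,"az": 0}
  ]
}}

```text
clock: 19.2
position: [0.4474, 0.0776, 0.3408]
eef_rot: [179.9, 0.2, 163.2]
wrist_force: [-0.6, 0.1, -0.1]
opening: 0.0427
```

```bash
python3 - <<'E'
from h import *
np.set_printoptions(precision=4,suppress=True)
c=ctrl.get_calibration("wrist");p,d=ctrl.snapshot("wrist");cv2.imwrite("pics/w9.png",p[:,:,::-1])
K=np.array(c['camera_matrix']);E=np.array(c['extrinsics'])
v,u=np.mgrid[150:330,270:385];uv=np.stack([u.ravel(),v.ravel()],1);dd=d[150:330,270:385].ravel()
n=np.stack([(uv[:,0]-K[0,2])/K[0,0],(uv[:,1]-K[1,2])/K[1,1]],1);th=np.linalg.norm(n,axis=1);t=np.tan(th)/th
P=(np.stack([n[:,0]*t*dd,-n[:,1]*t*dd,-dd],1)-E[:3,3])@E[:3,:3]
b=(dd>.1)&(P[:,2]>.25)&(P[:,2]<.285)&(np.hypot(P[:,0]-.4449,P[:,1]-.077)<.035)
Q=P[b];print(b.sum())
if b.sum()>20:
    zt=np.percentile(Q[:,2],90);print(zt,cv2.minAreaRect((Q[Q[:,2]>zt-.006][:,:2]*1000).astype(np.float32)))
p,d=ctrl.snapshot("scene");cv2.imwrite("pics/s9.png",cv2.resize(p[215:385,280:410,::-1],None,fx=3.5,fy=3.5,interpolation=cv2.INTER_CUBIC))
print(ctrl.get_obs()['clock'],ctrl.get_obs()['position'])
E
```

```text
964
0.26070414628278543 ((444.4275817871094, 76.40625), (10.996529579162598, 45.49696731567383), 73.50861358642578)
19.3 [0.4465 0.0776 0.3387]
```

View pics/s9.png

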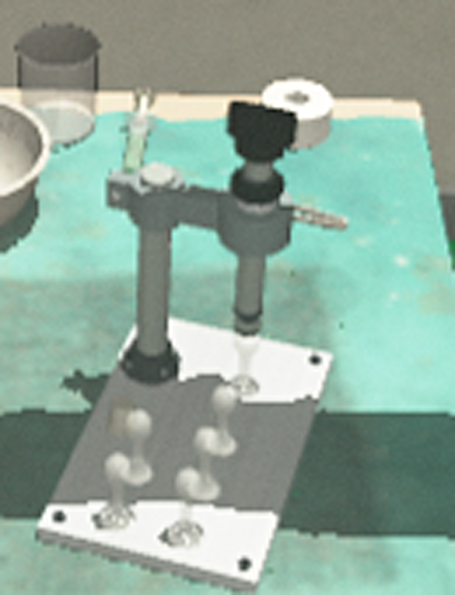

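View pics/w9.png

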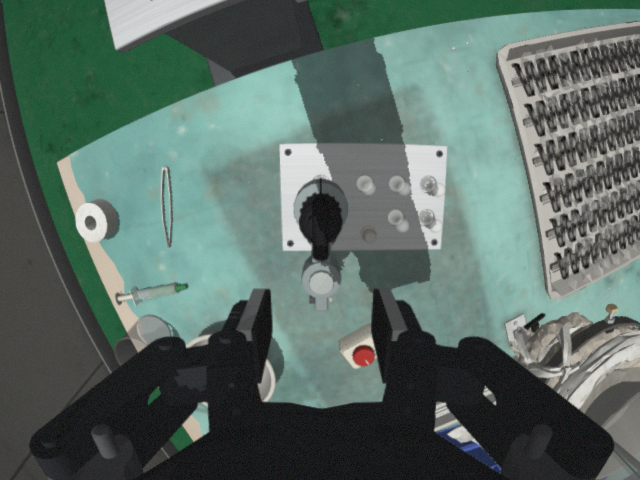

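The bar yaw is -16.5°, equal to the fixture's, so it is locked. The head is 55 mm lower, the foot sits on the upright insert at (245,330) in the scene zoom, and the other inserts stand. Handing in.

```bash
python3 -c "
from cell import ctrl
print(ctrl.sign_off())"
```

```text
the job is handed in; nothing more can be done
None
```

I twisted the plunger free by about 1 rad and slid it about 55 mm down onto the insert in the working nest. I then pressed, twisted it back to the stop, let go and lifted clear, and handed the job in at about 19 s. The one thing I could not confirm is the clamping load left after letting go.

**Load on the glass:** the wrist pushed 11.4 N at the moment of locking. Allowing for friction and the section's weight, that puts the foot load at about 9.4 N. The wrist reading rose to 13.9 N during the lock. The reported tool height rose about 0.16 mm while I unloaded the arm. Either could mean the load shifted a little. I estimate 6 to 10 N, with the low end the more doubtful.

**Final checks:**
- The bar's yaw of -16.5° matches the fixture's, so the section is locked; I also felt the stop at 1.3 N m.
- The foot is on the upright glass, and the waiting inserts and plug looked in place.

**One disagreement:** the reported tool height was about 31 mm below where both cameras showed the shut fingertips. My first closing therefore shut above the head without touching anything. I went by the images from then on.

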